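# Clamp a cake in the decorating jig and wedge the bar fast

### The arm

A 6-joint arm with a two-finger parallel gripper is mounted at the origin on the work surface. World frame = base frame: x ahead of the robot, y to its left, z up, the work surface at z = 0. Lengths are in m, angles in rad, forces in N, time in s.
With the tool pointing down it reaches from about 0.35 to 0.925 m from the base axis. Payload 6.4 kg.
Tool frame: the origin (TCP) lies at the very end of the fingers, on their centre line; the grasp point (between the pads) lies 19 mm behind it; z points along the fingers, y is the direction in which the jaws open and shut (so a half turn about z gives the same grasp; the last joint's range is limited). The gripper opens to 85 mm and grips with 20 to 120 N. Pads are 22 mm wide; open, the fingers measure 114 mm over their backs; the gripper's body (76 mm by 85 mm) begins 54 mm behind the grasp point. The pads swing forward as they close: fully open they stand 13 mm farther back than shut.
Start: joints at [0.941, 0.245, 1.558, -0, 1.339, -0.174], TCP at [0.286, 0.584, 0.231] pointing down, gripper open.
Joint ranges: [-3.13, 3.13], [-1.02, 2.26], [0.13, 2.54], [-0.95, 4.09], [0.21, 2.88], [-2.74, 2.74]. Speed limits (rad/s): [2.57, 2.57, 3.14, 3.14, 3.14, 3.14].

### API

Orientations are given as a 3x3 rotation matrix whose columns are the frame's x, y, z axes.
In Python, from cell import readout, cams, ticket, models gives the robot as it stands.
- The arm moves only by the tool servo_tool, never from a script. Its argument "plan" is text: rows parted by semicolons, each of 7 numbers parted by spaces: the finger opening in mm, from 0 to 85.4, then the shift along the tool's x, y, z in mm, then the turn, a rotation vector about the tool's x, y, z in units of 5 degrees (1.0 is 5 degrees). In form: jaw dx dy dz ax ay az; .... A call has 1 to 10 rows; each row is the pose to reach, as a shift and turn from the pose commanded when the call began, along the tool's axes at that moment; what a row does not reach only later rows make up. A row lasts 1/10 s, in which the tool goes at most 50 mm and 8.59 degrees, less where a joint would pass 70% of its speed; a pose out of reach is approached as far as the arm can. A call with a gripper value outside its range is refused whole. The fingers move at their own pace and stop on an object; "squeeze" is the grip in N (left out, the last holds). Time passes only in rows, so rows that repeat a pose let the fingers close. It gives the time, the measured TCP pose, the force and the opening at its end, in the units of the state.
- readout.observe(): the state, without advancing time (a new reading comes with each control period).
- cams.grab_frame(name): name is "scene" or "top" or "wrist"; returns a dict with "frame" (384x512x3 uint8, blue, green, red), "depth" (384x512 float32, m along the optical axis (not along the pixel's ray), 0 where there is no reading), "intrinsics" (3x3 intrinsics, pixels), "cam_to_world" (4x4, takes a point from camera to world coordinates); the wrist camera has in their place "T_tool_cam" (4x4, takes a point from camera to tool coordinates, whose origin is the TCP and whose axes are the flange's). Camera axes: x right, y down, z forward; pixel columns grow to the right and rows downward; lengths in m; the calibration is good to about 2 mm. A picture is of the moment at which its call begins: read the wrist's pose just before it.
- ticket.finish_job(): hands the job in, once; it reports no verdict.
Trained networks look in a picture, given as the dict that the camera call returned (one of the last four; its "shot" number tells which), for a name from the list of things; names that differ only in an ending like _2 or _b are one class to them, and where a whole thing is asked for, a point or a joint stands for the part that bears it (a point fixed in the world has none). Each returns a list of dicts, best first, with "p" (0 to 1); they miss things now and then, are a little off and sometimes report something else, mostly with a low value. They report only what shows in the picture. A call takes as long as a camera call. They do not tell look-alikes from the thing itself.
- models.spot_in(picture, label): "box" ([left, top, width, height] in pixels, round what is visible of it).
The state is a dict: "t": time; "q": joint angles; "joint_vel": joint speeds; "joint_efforts": joint torques, N m; "tcp_pos": TCP position; "orientation": TCP orientation; "wrist_force": force on the tool from outside, world axes, zero at the start; "torque": the same for the moment, N m; "gripper_width": finger opening in m.
Only numpy, scipy, OpenCV 4.12 (cv2) and the standard library are available. Lean on these libraries where they do the work, as an engineer would, in place of code of your own. Each camera call takes 0.05 s, during which the arm holds its last target.

### The job

Clamp the small iced cake in the decorating jig: push the wooden bar up until its plate has the cake snug against the backstop. Then slide the thumb wedge along its ramp until it jams tight and holds the bar fast by itself, and let go. Be gentle: do not crush the cake or force the wedge (a thumb push of about 1.5 kg is plenty for either), and leave the jar and the spatula beside the jig where they are.

Things in the scene. Friction and masses are not known exactly. Their poses are not given: they have to be found in the camera images.
- jig: Fixed aluminium base plate of the jig, 150 (x) x 460 (y) x 12 mm; origin on its underside, 5 mm in +y from the plate's middle. Its +y is the clamping direction, from the bar's handle to the backstop. The wooden bar runs along y at x = 0; a low guide rail lies along the bar's -x side (top 28 mm above the table).
- backstop (a point): Centre of the face of the fixed wooden backstop (110 mm wide, 50 mm tall), at jig y = +195 mm, 37 mm above the table.
- channel (a point): Point on the plate in the wedge's channel, on the bar's +x side. Beyond it stands the aluminium ramp (130 mm long, 25 mm deep, top 34 mm above the table): a stiffly sprung shoe (25 N/mm) under a 4 mm lip, leaning so that the channel narrows towards +y by 0.15 mm per mm. The ramp's sideways seat differs by up to 2.5 mm each time and is not measured: where the wedge jams must be felt.
- bar (a joint): Slide of the wooden clamp bar in the jig, m: 0 fully back, grows as the bar moves in the jig's +y, at most 0.075. Starts between 0 and 0.02; with the cake snug it reads about 0.055. It slides with about 2.5 N of friction and stays where it is left.
- bar_handle (a point): Middle of the bar's upright handle: a wooden block 22 (jig x) x 14 (jig y) x 50 mm tall, top 77 mm above the table, this point 20 mm below the top. The bar itself is 20 mm wide and its top is 28.5 mm above the table.
- bar_face (a point): Centre of the front face of the bar's pressing plate (80 mm wide, 42 mm tall, 15 mm thick), 250 mm in jig +y from the handle's centre; it meets the cake.
- wedge_tab (a point): Centre of the wedge's upright thumb tab: 12 (jig x) x 16 (jig y) mm, standing 39 mm above the wedge's body, top 67 mm above the table, this point 19 mm below the top. Starts loose; it slides in jig +y by 20 to 75 mm before it jams. Pushed with about 12 to 15 N it jams and stays jammed by itself; twice that is too much. The sliding wedge also drags the bar a little towards the cake.
- wedge: The loose steel wedge (250 g) lying in the channel: 100 mm long (y), 16 mm high, its body's top 28 mm above the table, 13 mm thick at its tip (+y), 28 mm at its tail. Origin on its underside at mid length, 30 mm in +y and 3 mm in +x from the tab's centre.
- cake_mid (a point): Middle (half-way up) of the loose iced cake standing on the jig plate between the bar's pressing plate and the backstop: upright cylinder 80 mm in diameter, 75 mm tall, in a brown paper case, about 250 g. Pressing it with more than 30 N crushes it.
- shaker_mid (a point): Bystander: sprinkles jar 48 mm across, 85 mm tall, beside the jig; half-way up.
- spatula: Bystander: spatula lying beside the jig on its far side.
Not all that is in view belongs to the job. What is shaped like the wedge but purple is not meant.

How it is judged:
By the outcome, as a careful person would: the job done as asked, in the order asked, and still so for the second after the job is handed in, with the robot touching nothing.
It also fails if it takes over 51 s, if anything falls off the work surface, if the arm or the gripper's body presses on something with over 40 N, if the wrist force passes 120 N, or if a joint passes its speed limit or range.

## Working session

There is one attempt and no reset: what is moved stays moved. The work goes in short steps, Python scripts to look and compute and a tool call to move; the robot and the scene stay as the last step left them, time stands still between calls to the robot, and variables do not carry over. Pictures are saved under pics/ and viewed, and the job is handed in when it is done.

Besides the shell and the picture viewer there is one more tool, called by a JSON object that holds its "method" and its "body", one argument or row to a line. servo_tool: Moves the arm, as the interface text tells. Its arguments: {"type":"object","properties":{"plan":{"type":"string"},"squeeze":{"type":"number"}},"required":["plan"]}

```bash
mkdir -p pics; ls; cat > h.py <<'E'
import numpy as np, cv2
from cell import readout, cams, ticket, models
def w(f,u,v,d=None):
    K=f["intrinsics"]; d=f["depth"][int(v),int(u)] if d is None else d
    p=np.array([(u-K[0,2])*d/K[0,0],(v-K[1,2])*d/K[1,1],d,1.])
    return (f["cam_to_world"]@p)[:3]
def proj(f,P):
    K=f["intrinsics"]; p=np.linalg.inv(f["cam_to_world"])@np.r_[P,1]
    return (K@p[:3])[:2]/p[2]
E
python3 - <<'E'
from h import *
np.set_printoptions(precision=3,suppress=True)
s=readout.observe(); print(s)
for n in ["top","scene"]:
    f=cams.grab_frame(n); cv2.imwrite(f"pics/{n}0.png",cv2.resize(f["frame"],(800,600)))
    np.save(f"{n}0.npy",f,allow_pickle=True)
    print(n,f["cam_to_world"],f["intrinsics"])
    for l in ["jig","bar_handle","wedge_tab","wedge","cake_mid","shaker_mid","spatula"]:
        for d in models.spot_in(f,l)[:3]: print(l,d)
E
```

```text
pics
{'t': 0.0, 'q': array([ 0.941,  0.246,  1.559, -0.   ,  1.339, -0.174]), 'joint_vel': array([ 0.   ,  0.   ,  0.001, -0.001, -0.001, -0.001]), 'joint_efforts': array([  0.   , -42.95 , -32.613,  -0.   ,   0.005,  -0.   ]), 'tcp_pos': array([0.286, 0.583, 0.23 ]), 'orientation': array([[-0.898,  0.44 , -0.001],
       [ 0.44 ,  0.898, -0.002],
       [ 0.   , -0.002, -1.   ]]), 'wrist_force': array([-0.138, -0.673, -0.726]), 'torque': array([-0.056,  0.012, -0.022]), 'gripper_width': 0.08528257233900277}
top [[ 0.014 -0.993  0.114  0.461]
 [-0.999 -0.009  0.045  0.006]
 [-0.044 -0.115 -0.992  0.912]
 [ 0.     0.     0.     1.   ]] [[403.257   0.    261.823]
 [  0.    403.257 194.841]
 [  0.      0.      1.   ]]
jig {'box': [205.3, 149.8, 208.9, 85.7], 'p': 0.77}
bar_handle {'box': [275.1, 170.0, 123.9, 35.3], 'p': 0.92}
wedge_tab {'box': [309.9, 176.4, 43.7, 15.0], 'p': 0.97}
wedge_tab {'box': [321.8, 264.8, 46.6, 34.2], 'p': 0.93}
wedge {'box': [307.4, 179.8, 48.1, 12.0], 'p': 0.91}
wedge {'box': [321.9, 270.8, 48.8, 29.4], 'p': 0.72}
cake_mid {'box': [226.0, 164.0, 33.6, 43.4],
[... 192 characters left out ...]

 [-0.003 -0.719 -0.695  0.531]
 [ 0.     0.     0.     1.   ]] [[358.026   0.    253.687]
 [  0.    358.026 190.547]
 [  0.      0.      1.   ]]
jig {'box': [83.9, 176.1, 265.1, 92.9], 'p': 0.94}
bar_handle {'box': [109.7, 190.9, 147.3, 46.4], 'p': 0.84}
wedge_tab {'box': [152.7, 147.5, 41.6, 32.1], 'p': 0.76}
wedge_tab {'box': [163.2, 211.9, 53.3, 30.8], 'p': 0.57}
wedge {'box': [165.2, 212.9, 50.8, 28.8], 'p': 0.77}
wedge {'box': [145.3, 148.9, 45.9, 31.0], 'p': 0.55}
cake_mid {'box': [268.8, 177.1, 43.0, 50.0], 'p': 0.86}
cake_mid {'box': [110.9, 191.3, 147.4, 46.4], 'p': 0.6}
shaker_mid {'box': [283.6, 143.6, 16.5, 36.2], 'p': 0.67}
spatula {'box': [86.2, 281.0, 178.1, 39.6], 'p': 0.96}
```

View pics/top0.png

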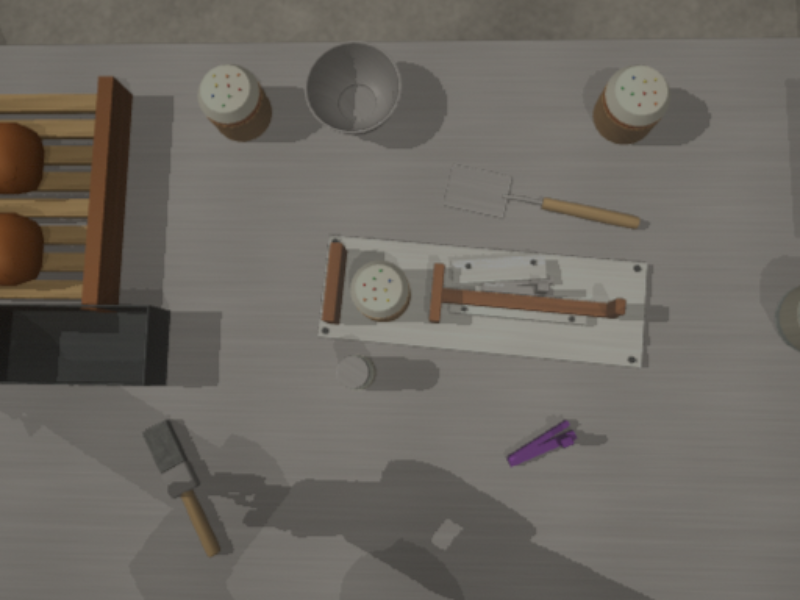

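View pics/scene0.png

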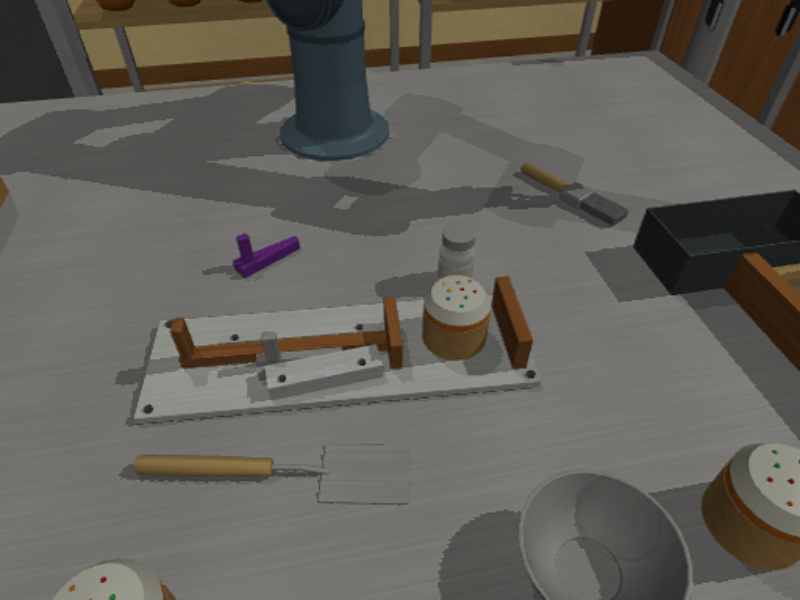

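```bash
python3 - <<'E'
from h import *
f=np.load("top0.npy",allow_pickle=True).item()
c=f["frame"][140:245,195:425]; cv2.imwrite("pics/crop0.png",cv2.resize(c,(782,357),interpolation=cv2.INTER_CUBIC))
f=np.load("scene0.npy",allow_pickle=True).item()
c=f["frame"][135:280,80:355]; cv2.imwrite("pics/crop1.png",cv2.resize(c,(797,420),interpolation=cv2.INTER_CUBIC))
E
```

```text
(no output)
```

View pics/crop0.png

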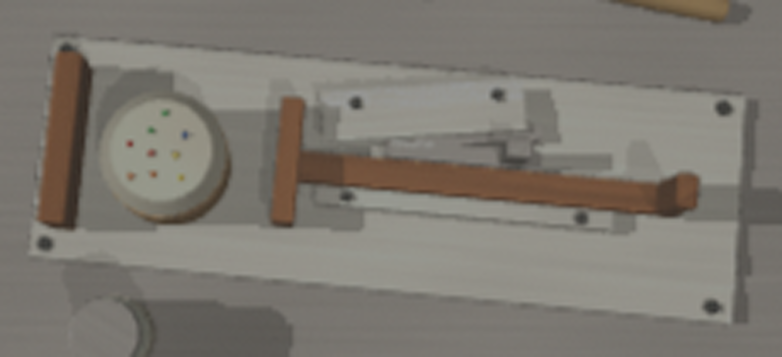

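View pics/crop1.png

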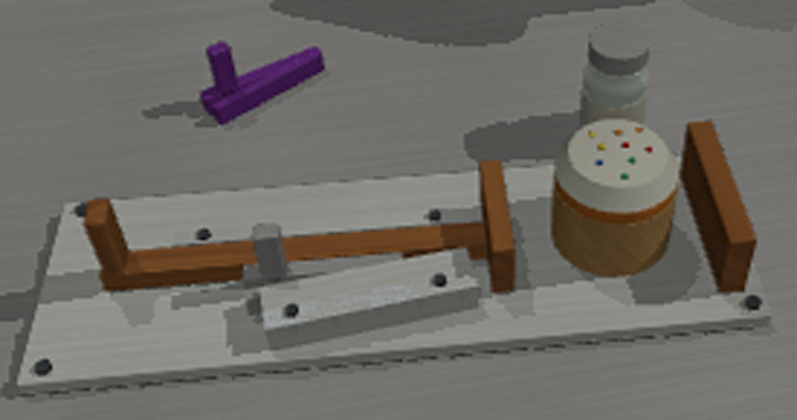

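The image right is world −y and the image up is world +x. The steel wedge's grey tab is at about (540,286) in the top view, beside the bar on the jig's +x side. The purple look-alike at (540,440) lies off the jig and is not the one meant. The bar handle is at (618,306), the cake at (380,290) and the jar at (353,372).

```bash
cat > jf.py <<'E'
from h import *
np.set_printoptions(precision=4,suppress=True)
def pts(f):
    K=f["intrinsics"]; H,W=f["depth"].shape; u,v=np.meshgrid(np.arange(W),np.arange(H)); d=f["depth"]
    P=np.stack([(u-K[0,2])*d/K[0,0],(v-K[1,2])*d/K[1,1],d,np.ones_like(d)],-1)@f["cam_to_world"].T
    P=P[...,:3]; P[d<=0]=np.nan; return P
def ray(f,u,v,z):
    a=w(f,u,v,1.0) ; c=f["cam_to_world"][:3,3]; return c+(a-c)*(z-c[2])/(a[2]-c[2])
E
python3 - <<'E'
from jf import *
for n in ["top","scene"]:
    f=np.load(n+"0.npy",allow_pickle=True).item(); P=pts(f)
    box=(205,150,209,86) if n=="top" else (84,176,265,93)
    x,y,ww,h=box; Q=P[y-6:y+h+6,x-6:x+ww+6].reshape(-1,3); Q=Q[~np.isnan(Q[:,0])]
    print(n,"hist z",np.histogram(Q[:,2],bins=np.arange(-.01,.1,.004)))
    m=Q[(Q[:,2]>.0075)]
    r=cv2.minAreaRect(m[:,:2].astype(np.float32)*1000); print(r, cv2.boxPoints(r))
f=np.load("top0.npy",allow_pickle=True).item()
cs=[(60,36),(745,97),(733,322),(30,253)]
C=[ray(f,195+a/3.4,140+b/3.4,.012)[:2] for a,b in cs]; print(np.array(C), [np.linalg.norm(C[i]-C[(i+1)%4]) for i in range(4)])
# heights
P=pts(f)
for nm,(u,v) in dict(handle=(678,192),tab=(518,150),cake=(165,150),plate=(288,105),bs=(68,80)).items():
    uu,vv=195+u/3.4,140+v/3.4; print(nm,P[int(vv)-1:int(vv)+2,int(uu)-1:int(uu)+2].reshape(-1,3))
E
```

```text
top hist z (array([   0,  316, 5541, 1703,  382, 6420, 1852,   81,  122, 1286,  774,
        616,   73,   41,   35,   62,  254,  202,  330,   62,   47,  147,
        158,  331,  652,   74,    0]), array([-0.01 , -0.006, -0.002,  0.002,  0.006,  0.01 ,  0.014,  0.018,
        0.022,  0.026,  0.03 ,  0.034,  0.038,  0.042,  0.046,  0.05 ,
        0.054,  0.058,  0.062,  0.066,  0.07 ,  0.074,  0.078,  0.082,
        0.086,  0.09 ,  0.094,  0.098]))
((570.4720458984375, -55.755523681640625), (208.65603637695312, 473.0298156738281), 2.118227005004883) [[ 457.4734  176.7417]
 [ 474.9573 -295.965 ]
 [ 683.4707 -288.2527]
 [ 665.9868  184.4539]]
scene hist z (array([    0,   414, 12288,   439,   606,  7631,   405,   314,   383,
        1891,   958,   592,   182,   176,   175,   184,   366,   461,
         194,   113,   120,   201,   134,   329,   388,     3,     0]), array([-0.01 , -0.006, -0.002,  0.002,  0.006,  0.01 ,  0.014,  0.018,
        0.022,  0.026,  0.03 ,  0.034,  0.038,  0.042,  0.046,  0.05 ,
        0.054,  0.058,  0.062,  0.066,  0.07 ,  0.074,  0.078,  0.082,
        0.086,
[... 894 characters left out ...]
0.0674]
 [ 0.5802 -0.1362  0.0682]]
cake [[0.5799 0.0846 0.0877]
 [0.5799 0.0826 0.0876]
 [0.58   0.0805 0.0874]
 [0.5775 0.0844 0.0897]
 [0.5777 0.0824 0.0885]
 [0.5776 0.0803 0.0893]
 [0.5755 0.0844 0.0895]
 [0.5754 0.0822 0.0902]
 [0.5756 0.0803 0.0891]]
plate [[0.6154 0.0106 0.0564]
 [0.6159 0.0085 0.054 ]
 [0.6153 0.0063 0.0572]
 [0.6135 0.0106 0.0547]
 [0.613  0.0084 0.0576]
 [0.6129 0.0063 0.0586]
 [0.6114 0.0106 0.0546]
 [0.6107 0.0084 0.0587]
 [0.6115 0.0063 0.0541]]
bs [[0.6289 0.1485 0.062 ]
 [0.6291 0.1465 0.061 ]
 [0.6288 0.1441 0.0622]
 [0.6268 0.1486 0.0613]
 [0.6267 0.1463 0.062 ]
 [0.6259 0.1434 0.0663]
 [0.6245 0.1484 0.0621]
 [0.6241 0.1459 0.0642]
 [0.6239 0.1435 0.0653]]
```

{"method": "servo_tool", "body": {
  "plan": "0 -615 -647 0 0 0 13.74;0 -615 -647 0 0 0 13.74;0 -615 -647 0 0 0 13.74;0 -615 -647 0 0 0 13.74;0 -615 -647 0 0 0 13.74;0 -615 -647 0 0 0 13.74;0 -615 -647 0 0 0 13.74;0 -615 -647 0 0 0 13.74;0 -615 -647 0 0 0 13.74;0 -615 -647 0 0 0 13.74"
}}

```text
t: 1.8
tcp_pos: [0.4362, 0.1047, 0.2317]
orientation: [[0.084, 0.996, 0.001], [0.996, -0.084, 0.0], [0.0, 0.001, -1.0]]
wrist_force: [1.8, 0.4, 0.4]
gripper_width: 0.0002
```

```bash
cat > go.py <<'E'
from jf import *
O=np.array([0.5729,-0.0538]); a=np.deg2rad(4.8)
yd=np.array([np.sin(a),np.cos(a)]); xd=np.array([np.cos(a),-np.sin(a)])
def J(p): d=np.array(p)[:2]-O; return np.array([d@xd,d@yd])*1000
def st(tgt=None):
    s=readout.observe(); R=s["orientation"]; f=s["wrist_force"]
    print("t %.2f"%s["t"],"jig",J(s["tcp_pos"]),"z %.1f"%(s["tcp_pos"][2]*1000),"Fjig",f[:2]@xd,f[:2]@yd,f[2],"w",s["gripper_width"])
    if tgt:
        P=np.r_[O+tgt[0]/1e3*xd+tgt[1]/1e3*yd,tgt[2]/1e3]; d=R.T@(P-s["tcp_pos"])*1000
        Rt=np.column_stack([-np.r_[yd,0],-np.r_[xd,0],[0,0,-1]])
        Rt=min([Rt,Rt@np.diag([-1,-1,1])],key=lambda q:-np.trace(R.T@q))
        rv=cv2.Rodrigues(R.T@Rt)[0].ravel(); print("move",d,"turn",np.rad2deg(rv)/5)
E
python3 - <<'E'
from go import *
st((-1,-217,130))
E
```

```text
t 1.80 jig [-149.4944  146.4935] z 231.7 Fjig 1.7423644484478655 0.5300806273302056 0.42907639208396225 w 0.0002041465486920335
move [-363.4785  148.4302  101.8874] turn [ 0.0161 -0.0019 -0.0025]
```

{"method": "servo_tool", "body": {
  "plan": "0 -363 148 60 0 0 0;0 -363 148 60 0 0 0;0 -363 148 60 0 0 0;0 -363 148 60 0 0 0;0 -363 148 60 0 0 0;0 -363 148 60 0 0 0;0 -363 148 60 0 0 0;0 -363 148 60 0 0 0;0 -363 148 60 0 0 0;0 -363 148 60 0 0 0"
}}

```text
t: 2.8
tcp_pos: [0.5527, -0.2682, 0.1706]
orientation: [[0.085, 0.996, -0.001], [0.996, -0.085, 0.001], [0.001, -0.001, -1.0]]
wrist_force: [-0.2, 1.1, -0.7]
gripper_width: 0.0006
```

```bash
python3 - <<'E'
from go import *
st((-1,-217,130))
f=cams.grab_frame("wrist"); cv2.imwrite("pics/w1.png",cv2.resize(f["frame"],(800,600)))
f=cams.grab_frame("top"); cv2.imwrite("pics/t1.png",cv2.resize(f["frame"],(800,600)))
E
```

```text
t 2.80 jig [  -2.209  -215.3496] z 170.6 Fjig -0.30649695792334003 1.104704339387336 -0.7171817928694082 w 0.0005881712942765495
move [-1.6839  1.2509 40.6418] turn [-0.011  -0.0101 -0.0209]
```

View pics/w1.png

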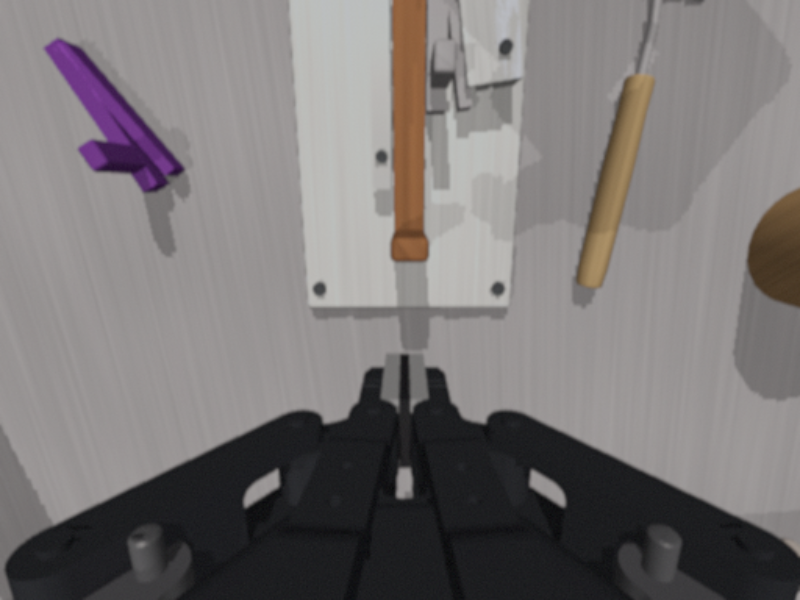

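The wrist view shows the handle at (410,245), dead ahead of the closed fingertips at (405,360). I'll descend behind it.

{"method": "servo_tool", "body": {
  "plan": "0 -2 2 50 0 0 0;0 -2 2 90 0 0 0;0 -2 2 120 0 0 0;0 -2 2 126 0 0 0;0 -2 2 126 0 0 0;0 -2 2 126 0 0 0"
}}

```text
t: 3.5
tcp_pos: [0.5562, -0.2701, 0.0478]
orientation: [[0.083, 0.997, 0.003], [0.997, -0.083, -0.002], [-0.002, 0.003, -1.0]]
wrist_force: [0.5, -0.1, 0.5]
gripper_width: 0.0002
```

```bash
python3 - <<'E'
from go import *
st()
f=cams.grab_frame("wrist"); cv2.imwrite("pics/w2.png",cv2.resize(f["frame"],(800,600)))
E
```

```text
t 3.50 jig [   1.423 -216.918] z 47.8 Fjig 0.46076850954737947 -0.08115936363808031 0.4942372179593575 w 0.0002003812955202839
```

View pics/w2.png

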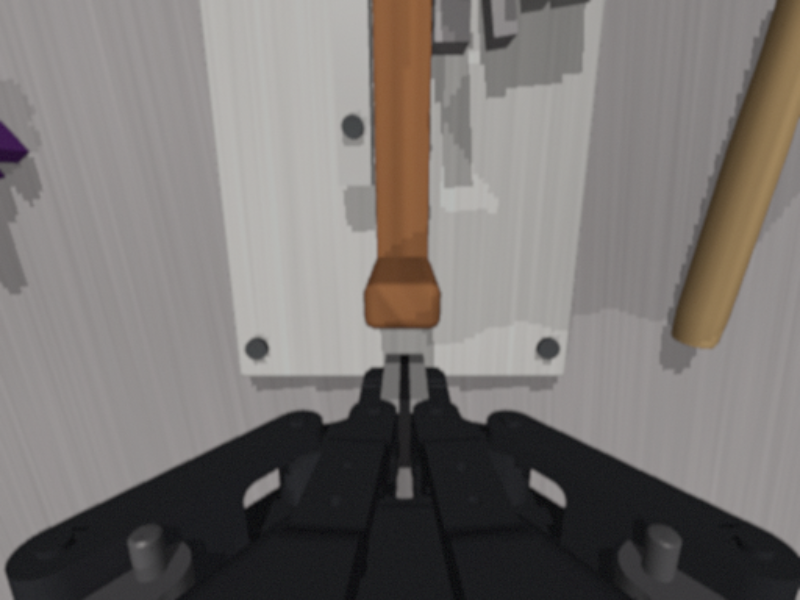

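{"method": "servo_tool", "body": {
  "plan": "0 10 0 0 0 0 0;0 18 0 0 0 0 0;0 22 0 0 0 0 0;0 25 0 0 0 0 0;0 28 0 0 0 0 0;0 31 0 0 0 0 0;0 34 0 0 0 0 0;0 37 0 0 0 0 0;0 40 0 0 0 0 0"
}}

```text
t: 4.45
tcp_pos: [0.5582, -0.2297, 0.0453]
orientation: [[0.084, 0.996, 0.0], [0.996, -0.084, -0.0], [-0.0, 0.0, -1.0]]
wrist_force: [1.9, -3.1, 1.7]
gripper_width: -0.0001
```

```bash
python3 - <<'E'
from go import *
st()
E
```

```text
t 4.45 jig [   0.0375 -176.4959] z 45.3 Fjig 2.1871708270727113 -2.9163734431007273 1.7066089422903705 w -6.71435428470293e-05
```

{"method": "servo_tool", "body": {
  "plan": "0 2 0 0 0 0 0;0 4 0 0 0 0 0;0 6 0 0 0 0 0;0 8 0 0 0 0 0;0 10 0 0 0 0 0;0 12 0 0 0 0 0;0 14 0 0 0 0 0;0 16 0 0 0 0 0"
}}

```text
t: 5.25
tcp_pos: [0.5595, -0.2138, 0.0453]
orientation: [[0.084, 0.996, 0.0], [0.996, -0.084, -0.0], [-0.0, 0.0, -1.0]]
wrist_force: [1.0, -4.4, -0.1]
gripper_width: 0.0001
```

```bash
python3 - <<'E'
from go import *
st()
f=cams.grab_frame("top"); cv2.imwrite("pics/t3.png",cv2.resize(f["frame"][140:245,195:425],(782,357),interpolation=cv2.INTER_CUBIC))
f=cams.grab_frame("scene"); cv2.imwrite("pics/s3.png",cv2.resize(f["frame"][135:280,80:355],(797,420),interpolation=cv2.INTER_CUBIC))
E
```

```text
t 5.25 jig [  -0.0097 -160.562 ] z 45.3 Fjig 1.3514624008792386 -4.311235905773675 -0.08698489021606842 w 8.956090701493556e-05
```

View pics/s3.png

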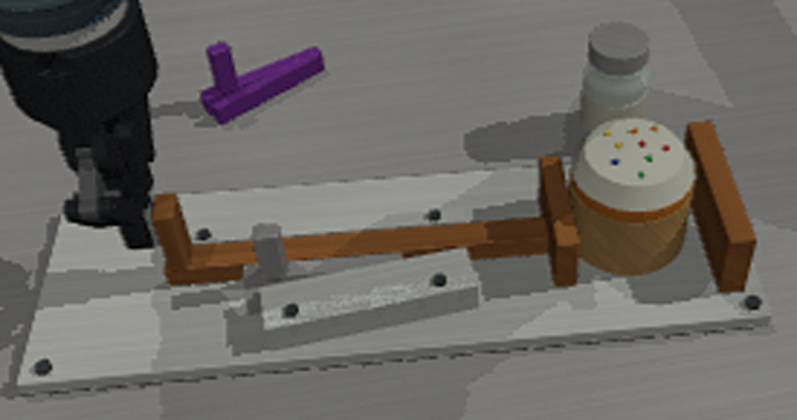

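View pics/t3.png

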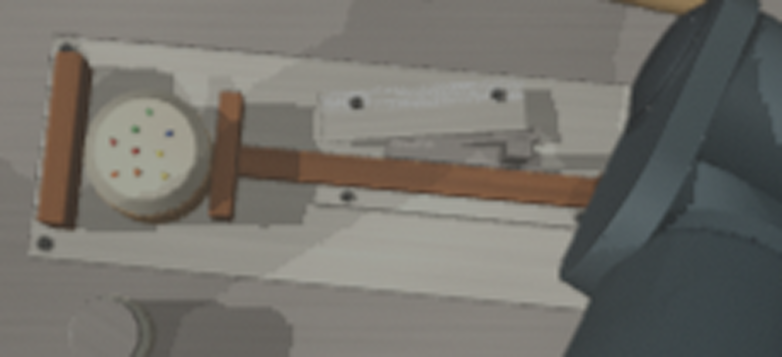

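{"method": "servo_tool", "body": {
  "plan": "0 1 0 0 0 0 0;0 2 0 0 0 0 0;0 3 0 0 0 0 0;0 4 0 0 0 0 0"
}}

```text
t: 5.75
tcp_pos: [0.5597, -0.2099, 0.0453]
orientation: [[0.084, 0.996, -0.0], [0.996, -0.084, -0.0], [-0.0, -0.0, -1.0]]
wrist_force: [1.4, -3.1, 0.6]
gripper_width: 0.0001
```

{"method": "servo_tool", "body": {
  "plan": "0 0.5 0 0 0 0 0;0 1 0 0 0 0 0;0 1 0 0 0 0 0"
}}

```text
t: 6.05
tcp_pos: [0.5598, -0.2088, 0.0452]
orientation: [[0.084, 0.996, -0.0], [0.996, -0.084, 0.0], [0.0, -0.0, -1.0]]
wrist_force: [1.4, -3.5, 0.0]
gripper_width: -0.0002
```

{"method": "servo_tool", "body": {
  "plan": "0 0.5 0 0 0 0 0;0 1 0 0 0 0 0;0 1 0 0 0 0 0"
}}

```text
t: 6.35
tcp_pos: [0.5599, -0.2078, 0.0453]
orientation: [[0.084, 0.996, -0.0], [0.996, -0.084, 0.0], [0.0, -0.0, -1.0]]
wrist_force: [0.8, -3.8, -0.7]
gripper_width: 0.0001
```

{"method": "servo_tool", "body": {
  "plan": "0 0.5 0 0 0 0 0;0 1 0 0 0 0 0;0 1 0 0 0 0 0"
}}

```text
t: 6.65
tcp_pos: [0.56, -0.2068, 0.0452]
orientation: [[0.084, 0.996, -0.0], [0.996, -0.084, 0.0], [0.0, -0.0, -1.0]]
wrist_force: [0.2, -3.3, 0.2]
gripper_width: -0.0001
```

{"method": "servo_tool", "body": {
  "plan": "0 0.5 0 0 0 0 0;0 1 0 0 0 0 0;0 1 0 0 0 0 0"
}}

```text
t: 6.95
tcp_pos: [0.5601, -0.2058, 0.0452]
orientation: [[0.084, 0.996, -0.0], [0.996, -0.084, 0.0], [0.0, -0.0, -1.0]]
wrist_force: [0.7, -2.9, -1.1]
gripper_width: -0.0001
```

```bash
python3 - <<'E'
from go import *
st()
f=cams.grab_frame("top"); cv2.imwrite("pics/t4.png",cv2.resize(f["frame"][140:245,195:425],(782,357),interpolation=cv2.INTER_CUBIC))
E
```

```text
t 6.95 jig [  -0.061  -152.5464] z 45.2 Fjig 0.9870025440972682 -2.794461089477202 -1.084451776665242 w -6.755923791620455e-05
```

View pics/t4.png

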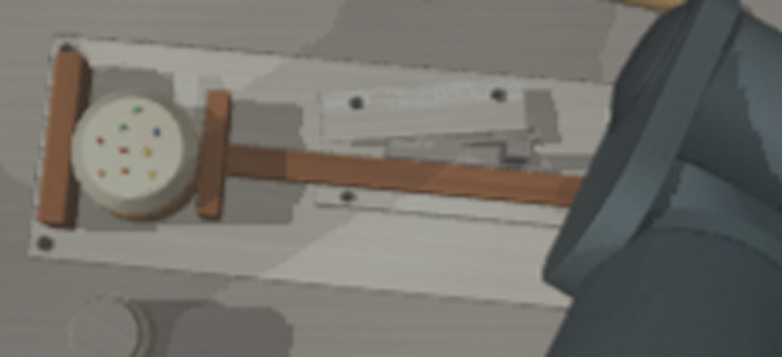

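{"method": "servo_tool", "body": {
  "plan": "0 0.5 0 0 0 0 0;0 1 0 0 0 0 0"
}}

```text
t: 7.2
tcp_pos: [0.5601, -0.2054, 0.0453]
orientation: [[0.084, 0.996, -0.0], [0.996, -0.084, -0.001], [-0.001, -0.0, -1.0]]
wrist_force: [-1.1, -6.5, -0.6]
gripper_width: 0.0
```

{"method": "servo_tool", "body": {
  "plan": "0 0.5 0 0 0 0 0;0 1 0 0 0 0 0"
}}

```text
t: 7.4
tcp_pos: [0.5601, -0.2054, 0.0453]
orientation: [[0.083, 0.997, -0.0], [0.997, -0.083, -0.003], [-0.003, 0.0, -1.0]]
wrist_force: [-0.4, -9.8, -2.1]
gripper_width: 0.0002
```

{"method": "servo_tool", "body": {
  "plan": "0 0.5 0 0 0 0 0;0 1 0 0 0 0 0"
}}

```text
t: 7.6
tcp_pos: [0.5601, -0.2053, 0.0454]
orientation: [[0.083, 0.997, 0.0], [0.997, -0.083, -0.005], [-0.005, 0.0, -1.0]]
wrist_force: [-0.9, -15.3, -2.7]
gripper_width: -0.0001
```

{"method": "servo_tool", "body": {
  "plan": "0 -4 0 0 0 0 0;0 -12 0 0 0 0 0;0 -12 0 -40 0 0 0;0 -12 0 -80 0 0 0;0 -10 5 -100 0 0 0;0 20 17 -100 0 0 0;0 20 17 -100 0 0 0;0 20 17 -100 0 0 0"
}}

```text
t: 8.4
tcp_pos: [0.5786, -0.1836, 0.1447]
orientation: [[0.083, 0.997, -0.001], [0.997, -0.083, 0.001], [0.001, -0.001, -1.0]]
wrist_force: [-0.5, 0.3, 0.6]
gripper_width: 0.0002
```

```bash
python3 - <<'E'
from go import *
s=readout.observe(); st((16,-106,145))
f=cams.grab_frame("wrist"); cv2.imwrite("pics/w5.png",cv2.resize(f["frame"],(800,600)))
R=s["orientation"];T=np.eye(4);T[:3,:3]=R;T[:3,3]=s["tcp_pos"];f["cam_to_world"]=T@f["T_tool_cam"]
np.save("w5.npy",f,allow_pickle=True)
for l in ["bar_handle","wedge_tab","wedge"]:
    print(l,models.spot_in(f,l)[:2])
P=pts(f); 
jx=(P[...,:2]-O)@xd*1000; jy=(P[...,:2]-O)@yd*1000; z=P[...,2]*1000
m=(z>58)&(z<72)&(abs(jx-16)<15)&(jy>-115)&(jy<-40); print("tab",m.sum(),[np.nanpercentile(q[m],[2,50,98]) for q in (jx,jy,z)])
m=(z>71)&(z<84)&(abs(jx)<16)&(jy>-170)&(jy<-110); print("handle",m.sum(),[np.nanpercentile(q[m],[2,50,98]) for q in (jx,jy,z)])
E
```

```text
t 8.40 jig [  16.5331 -128.8848] z 144.7 Fjig -0.4889371186552162 0.2101756458068414 0.6482958519556189 w 0.00019067852658293641
move [22.8856 -0.508  -0.265 ] turn [-0.0166 -0.0104  0.0128]
bar_handle [{'box': [226.2, 0.0, 26.2, 218.9], 'p': 0.85}]
wedge_tab [{'box': [8.4, 116.9, 96.8, 92.1], 'p': 0.87}, {'box': [255.1, 48.4, 27.9, 116.3], 'p': 0.81}]
wedge [{'box': [9.9, 116.0, 87.9, 93.0], 'p': 0.9}, {'box': [253.0, 48.1, 28.8, 115.4], 'p': 0.8}]
tab 292 [array([13.8721, 19.5142, 25.1974]), array([-88.9354, -81.5414, -73.8756]), array([64.4434, 66.5622, 68.0082])]
handle 427 [array([-9.0248,  0.9145, 11.3828]), array([-139.5091, -132.3259, -126.7671]), array([72.5561, 76.9274, 78.3397])]
```

View pics/w5.png

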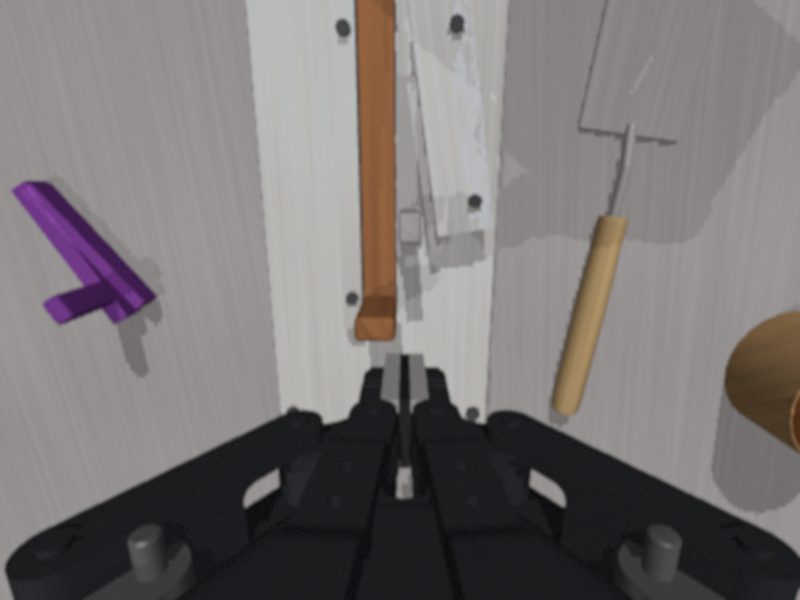

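Wrist view: the handle is at (377,325) and the grey tab at (410,225). The gap between them, from jig y −125 to −89, is clear for the closed fingers. The purple look-alike at (85,260) is not touched. The steel tab on the bar's +x side in the channel is the wedge meant. I'll lower into the gap.

{"method": "servo_tool", "body": {
  "plan": "0 12 2 0 0 0 0;0 22 4 0 0 0 0;0 22 4 20 0 0 0;0 22 4 40 0 0 0;0 22 4 55 0 0 0;0 22 4 60 0 0 0;0 22 4 60 0 0 0"
}}

```text
t: 9.3
tcp_pos: [0.5844, -0.1624, 0.0844]
orientation: [[0.084, 0.996, -0.002], [0.996, -0.084, 0.001], [0.001, -0.002, -1.0]]
wrist_force: [0.2, -0.1, -0.1]
gripper_width: 0.0003
```

```bash
python3 - <<'E'
from go import *
st((21,-107,46))
f=cams.grab_frame("wrist"); cv2.imwrite("pics/w6.png",cv2.resize(f["frame"],(800,600)))
E
```

```text
t 9.30 jig [  20.5382 -107.217 ] z 84.4 Fjig 0.20492321993270188 -0.09344041482088049 -0.1113170409308287 w 0.0002754891713767043
move [ 0.1922  0.5243 38.4471] turn [-0.0186 -0.0074 -0.0007]
```

View pics/w6.png

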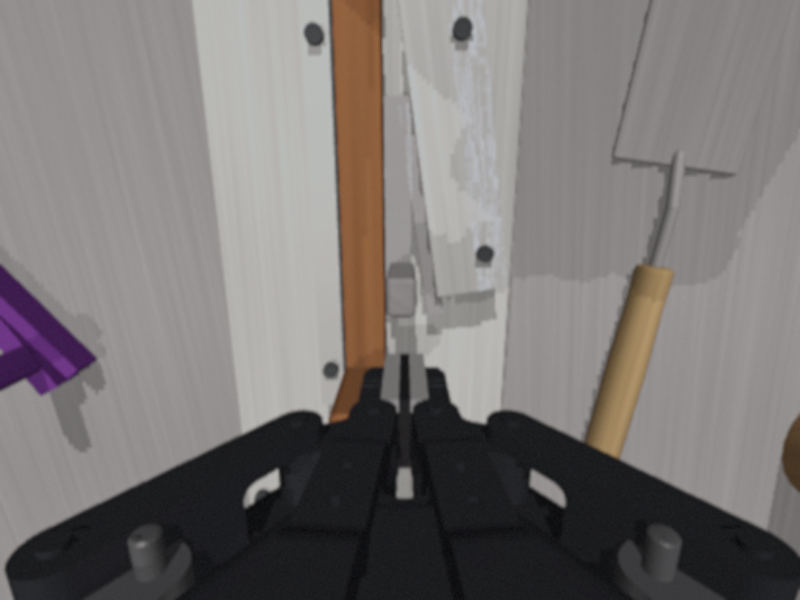

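The tab at (402,290) sits straight ahead of the fingertips, with clearance to the handle on the left and behind. I'll lower the rest of the way.

{"method": "servo_tool", "body": {
  "plan": "0 0 0 10 0 0 0;0 0 0 20 0 0 0;0 0 0 28 0 0 0;0 0 0 36 0 0 0;0 0 0 38 0 0 0"
}}

```text
t: 9.85
tcp_pos: [0.584, -0.1625, 0.0457]
orientation: [[0.084, 0.996, -0.002], [0.996, -0.084, 0.001], [0.001, -0.002, -1.0]]
wrist_force: [-0.7, -0.0, 0.0]
gripper_width: 0.0001
```

{"method": "servo_tool", "body": {
  "plan": "0 3 0 0 0 0 0;0 6 0 0 0 0 0;0 8 0 0 0 0 0;0 10 0 0 0 0 0;0 12 0 0 0 0 0;0 14 0 0 0 0 0"
}}

```text
t: 10.45
tcp_pos: [0.5863, -0.149, 0.0477]
orientation: [[0.084, 0.996, 0.001], [0.996, -0.084, -0.001], [-0.001, 0.001, -1.0]]
wrist_force: [0.3, -2.5, 1.8]
gripper_width: -0.0
```

{"method": "servo_tool", "body": {
  "plan": "0 1 0 0 0 0 0;0 2 0 0 0 0 0;0 3 0 0 0 0 0;0 4 0 0 0 0 0;0 5 0 0 0 0 0;0 6 0 0 0 0 0"
}}

```text
t: 11.05
tcp_pos: [0.5866, -0.143, 0.0474]
orientation: [[0.084, 0.996, 0.0], [0.996, -0.084, -0.0], [-0.0, 0.0, -1.0]]
wrist_force: [0.1, -2.0, 3.1]
gripper_width: -0.0
```

{"method": "servo_tool", "body": {
  "plan": "0 1 0 0 0 0 0;0 2 0 0 0 0 0;0 3 0 0 0 0 0"
}}

```text
t: 11.35
tcp_pos: [0.5868, -0.1399, 0.0473]
orientation: [[0.084, 0.996, 0.0], [0.996, -0.084, -0.0], [-0.0, 0.0, -1.0]]
wrist_force: [1.0, -2.5, 2.0]
gripper_width: 0.0004
```

{"method": "servo_tool", "body": {
  "plan": "0 1 0 0 0 0 0;0 2 0 0 0 0 0;0 2.5 0 0 0 0 0"
}}

```text
t: 11.65
tcp_pos: [0.5869, -0.1373, 0.0473]
orientation: [[0.084, 0.996, -0.0], [0.996, -0.084, 0.0], [0.0, -0.0, -1.0]]
wrist_force: [0.9, -2.5, 2.4]
gripper_width: -0.0002
```

{"method": "servo_tool", "body": {
  "plan": "0 1 0 0 0 0 0;0 2 0 0 0 0 0;0 2 0 0 0 0 0"
}}

```text
t: 11.95
tcp_pos: [0.5871, -0.1352, 0.0472]
orientation: [[0.084, 0.996, -0.0], [0.996, -0.084, 0.0], [0.0, -0.0, -1.0]]
wrist_force: [0.9, -2.5, 1.2]
gripper_width: 0.0005
```

{"method": "servo_tool", "body": {
  "plan": "0 1 0 0 0 0 0;0 2 0 0 0 0 0;0 3 0 0 0 0 0;0 4 0 0 0 0 0"
}}

```text
t: 12.35
tcp_pos: [0.5874, -0.1313, 0.0472]
orientation: [[0.084, 0.996, -0.0], [0.996, -0.084, 0.0], [0.0, -0.0, -1.0]]
wrist_force: [0.0, -2.8, 0.8]
gripper_width: 0.0001
```

```bash
python3 - <<'E'
from go import *
st()
f=cams.grab_frame("wrist"); cv2.imwrite("pics/w7.png",cv2.resize(f["frame"],(800,600)))
E
```

```text
t 12.35 jig [ 20.9013 -76.0161] z 47.2 Fjig 0.26909305063128486 -2.8197336319738584 0.7522996307432528 w 0.00014646062957453
```

View pics/w7.png

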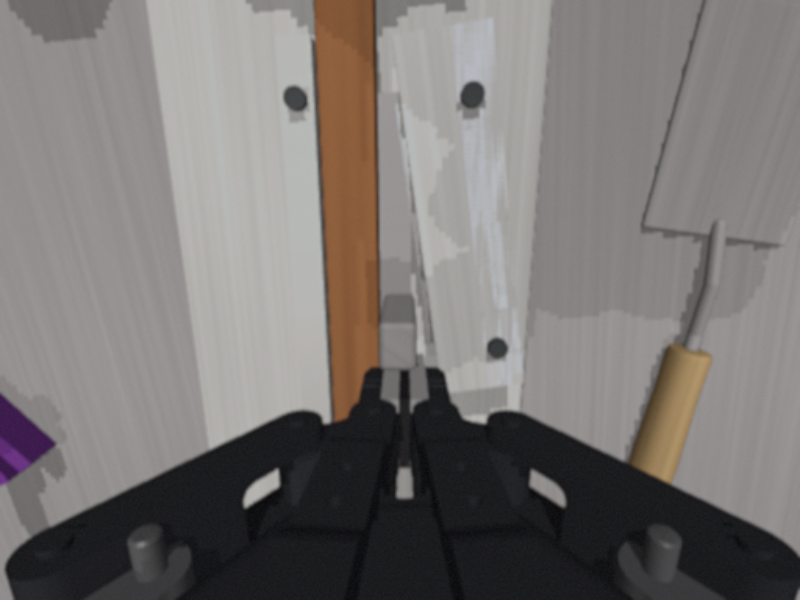

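The tab (400,335) is flush against the fingertips. A thin gap remains between the wedge and the ramp at about (420,300), so I keep pushing.

{"method": "servo_tool", "body": {
  "plan": "0 1 0 0 0 0 0;0 2 0 0 0 0 0;0 3 0 0 0 0 0;0 4 0 0 0 0 0"
}}

```text
t: 12.8
tcp_pos: [0.5877, -0.1273, 0.0472]
orientation: [[0.084, 0.996, -0.0], [0.996, -0.084, 0.0], [0.0, -0.0, -1.0]]
wrist_force: [-0.7, -1.8, 1.5]
gripper_width: -0.0004
```

{"method": "servo_tool", "body": {
  "plan": "0 1 0 0 0 0 0;0 2 0 0 0 0 0;0 3 0 0 0 0 0"
}}

```text
t: 13.1
tcp_pos: [0.588, -0.1243, 0.0472]
orientation: [[0.084, 0.996, -0.0], [0.996, -0.084, 0.0], [0.0, -0.0, -1.0]]
wrist_force: [-0.0, -1.0, 0.9]
gripper_width: -0.0
```

{"method": "servo_tool", "body": {
  "plan": "0 1 0 0 0 0 0;0 2 0 0 0 0 0;0 3 0 0 0 0 0"
}}

```text
t: 13.4
tcp_pos: [0.5882, -0.1213, 0.0472]
orientation: [[0.084, 0.996, -0.0], [0.996, -0.084, 0.0], [0.0, -0.0, -1.0]]
wrist_force: [-0.2, -1.8, 0.6]
gripper_width: 0.0001
```

{"method": "servo_tool", "body": {
  "plan": "0 0.5 0 0 0 0 0;0 1 0 0 0 0 0;0 1.5 0 0 0 0 0"
}}

```text
t: 13.7
tcp_pos: [0.5883, -0.1199, 0.0472]
orientation: [[0.084, 0.996, -0.0], [0.996, -0.084, 0.0], [0.0, -0.0, -1.0]]
wrist_force: [-0.4, -1.5, 0.2]
gripper_width: -0.0
```

{"method": "servo_tool", "body": {
  "plan": "0 1 0 0 0 0 0;0 2 0 0 0 0 0;0 3 0 0 0 0 0"
}}

```text
t: 14.0
tcp_pos: [0.5886, -0.1169, 0.0472]
orientation: [[0.084, 0.996, -0.0], [0.996, -0.084, 0.0], [0.0, -0.0, -1.0]]
wrist_force: [-1.0, -2.0, 0.2]
gripper_width: 0.0002
```

{"method": "servo_tool", "body": {
  "plan": "0 0.5 0 0 0 0 0;0 1 0 0 0 0 0;0 1.5 0 0 0 0 0"
}}

```text
t: 14.3
tcp_pos: [0.5888, -0.1154, 0.0472]
orientation: [[0.084, 0.996, -0.0], [0.996, -0.084, 0.0], [0.0, -0.0, -1.0]]
wrist_force: [-0.1, -2.2, -0.6]
gripper_width: 0.0
```

{"method": "servo_tool", "body": {
  "plan": "0 1 0 0 0 0 0;0 2 0 0 0 0 0;0 3 0 0 0 0 0"
}}

```text
t: 14.6
tcp_pos: [0.5889, -0.1126, 0.0473]
orientation: [[0.084, 0.996, -0.0], [0.996, -0.084, -0.0], [-0.0, -0.0, -1.0]]
wrist_force: [-1.7, -2.8, 1.1]
gripper_width: -0.0
```

{"method": "servo_tool", "body": {
  "plan": "0 0.5 0 0 0 0 0;0 1 0 0 0 0 0;0 1.5 0 0 0 0 0"
}}

```text
t: 14.9
tcp_pos: [0.5892, -0.1113, 0.0474]
orientation: [[0.084, 0.996, -0.0], [0.996, -0.084, -0.0], [-0.0, -0.0, -1.0]]
wrist_force: [-2.5, -4.3, 2.0]
gripper_width: 0.0006
```

Force is starting to rise, so I'm switching to finer steps.

{"method": "servo_tool", "body": {
  "plan": "0 0.5 0 0 0 0 0;0 1 0 0 0 0 0;0 1 0 0 0 0 0"
}}

```text
t: 15.2
tcp_pos: [0.5893, -0.1106, 0.0475]
orientation: [[0.084, 0.996, -0.0], [0.996, -0.084, -0.001], [-0.001, 0.0, -1.0]]
wrist_force: [-2.4, -6.2, 1.9]
gripper_width: 0.0004
```

{"method": "servo_tool", "body": {
  "plan": "0 0.5 0 0 0 0 0;0 1 0 0 0 0 0;0 1 0 0 0 0 0"
}}

```text
t: 15.5
tcp_pos: [0.5893, -0.1102, 0.0476]
orientation: [[0.084, 0.996, -0.0], [0.996, -0.084, -0.002], [-0.002, 0.0, -1.0]]
wrist_force: [-3.6, -7.4, 2.9]
gripper_width: 0.0003
```

{"method": "servo_tool", "body": {
  "plan": "0 0.5 0 0 0 0 0;0 1 0 0 0 0 0;0 1 0 0 0 0 0"
}}

```text
t: 15.8
tcp_pos: [0.5895, -0.1098, 0.0478]
orientation: [[0.083, 0.997, -0.0], [0.997, -0.083, -0.003], [-0.003, 0.0, -1.0]]
wrist_force: [-4.0, -9.0, 3.8]
gripper_width: 0.0002
```

{"method": "servo_tool", "body": {
  "plan": "0 0.5 0 0 0 0 0;0 0.5 0 0 0 0 0;0 0.5 0 0 0 0 0"
}}

```text
t: 16.1
tcp_pos: [0.5895, -0.1096, 0.0478]
orientation: [[0.083, 0.997, -0.0], [0.997, -0.083, -0.004], [-0.004, 0.0, -1.0]]
wrist_force: [-3.7, -9.3, 2.8]
gripper_width: -0.0001
```

{"method": "servo_tool", "body": {
  "plan": "0 0.5 0 0 0 0 0;0 1 0 0 0 0 0;0 1.5 0 0 0 0 0;0 1.5 0 0 0 0 0"
}}

```text
t: 16.5
tcp_pos: [0.5896, -0.109, 0.0481]
orientation: [[0.083, 0.997, -0.0], [0.997, -0.083, -0.005], [-0.005, 0.0, -1.0]]
wrist_force: [-6.0, -12.7, 3.7]
gripper_width: 0.0002
```

{"method": "servo_tool", "body": {
  "plan": "0 0.5 0 0 0 0 0;0 0.5 0 0 0 0 0;0 0.5 0 0 0 0 0"
}}

```text
t: 16.8
tcp_pos: [0.5897, -0.1087, 0.0482]
orientation: [[0.083, 0.997, -0.0], [0.997, -0.083, -0.006], [-0.006, 0.0, -1.0]]
wrist_force: [-5.5, -14.1, 5.0]
gripper_width: -0.0004
```

```bash
python3 - <<'E'
from go import *
st()
E
```

```text
t 16.80 jig [ 21.3668 -53.342 ] z 48.2 Fjig -4.327228923347103 -14.541928179767696 5.006974931408572 w -0.0004156020141797028
```

14.5 N along the clamping direction, and the wedge has stopped. I'll back straight off and lift clear.

{"method": "servo_tool", "body": {
  "plan": "0 -1 0 0 0 0 0;0 -3 0 0 0 0 0;0 -6 0 0 0 0 0;0 -12 0 0 0 0 0;0 -18 0 0 0 0 0;0 -20 0 -20 0 0 0;0 -20 0 -60 0 0 0;0 -20 0 -100 0 0 0;0 -20 0 -100 0 0 0"
}}

```text
t: 17.7
tcp_pos: [0.5919, -0.1271, 0.1543]
orientation: [[0.084, 0.996, 0.012], [0.996, -0.084, -0.004], [-0.003, 0.012, -1.0]]
wrist_force: [0.2, -0.8, 0.0]
gripper_width: -0.0002
```

```bash
python3 - <<'E'
from go import *
s=readout.observe(); st()
f=cams.grab_frame("wrist"); cv2.imwrite("pics/w8.png",cv2.resize(f["frame"],(800,600)))
R=s["orientation"];T=np.eye(4);T[:3,:3]=R;T[:3,3]=s["tcp_pos"];f["cam_to_world"]=T@f["T_tool_cam"]
P=pts(f); 
jx=(P[...,:2]-O)@xd*1000; jy=(P[...,:2]-O)@yd*1000; z=P[...,2]*1000
m=(z>58)&(z<72)&(abs(jx-16)<15)&(jy>-75)&(jy<20); print("tab",m.sum(),[np.nanpercentile(q[m],[2,50,98]) for q in (jx,jy,z)])
g=cams.grab_frame("scene"); cv2.imwrite("pics/s8.png",cv2.resize(g["frame"][135:280,80:355],(797,420),interpolation=cv2.INTER_CUBIC))
g=cams.grab_frame("top"); cv2.imwrite("pics/t8.png",cv2.resize(g["frame"][140:245,195:425],(782,357),interpolation=cv2.INTER_CUBIC))
E
```

```text
t 17.70 jig [ 25.1115 -71.4358] z 154.3 Fjig 0.23276498584662203 -0.8280090289005617 0.03513602911599034 w -0.00023183482747269905
tab 269 [array([12.5304, 18.5029, 24.3925]), array([-41.4807, -33.6398, -26.4638]), array([63.9697, 67.1178, 68.4949])]
```

View pics/w8.png

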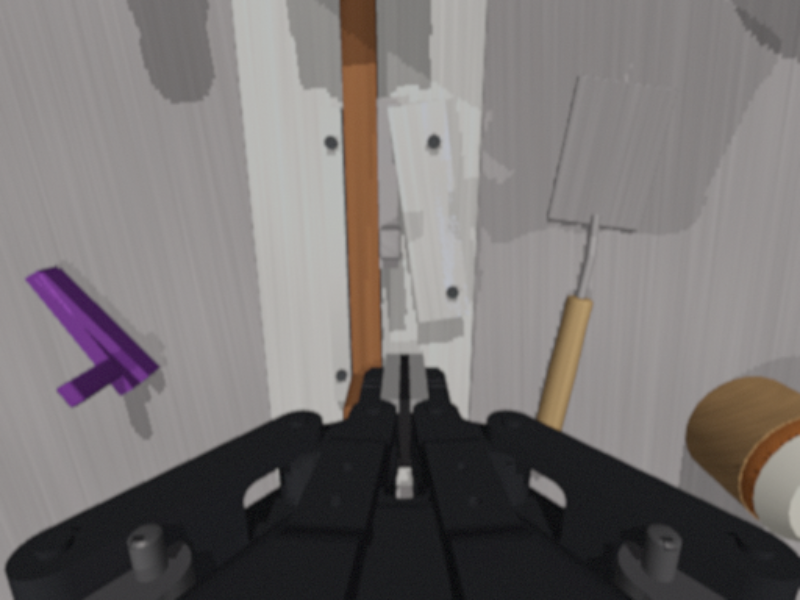

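View pics/s8.png

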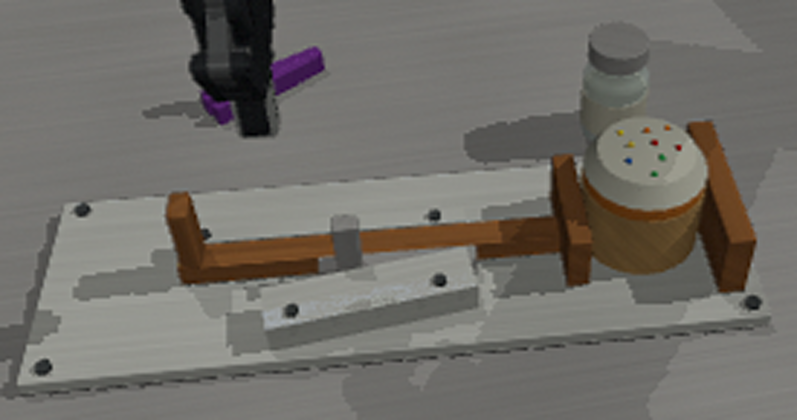

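View pics/t8.png

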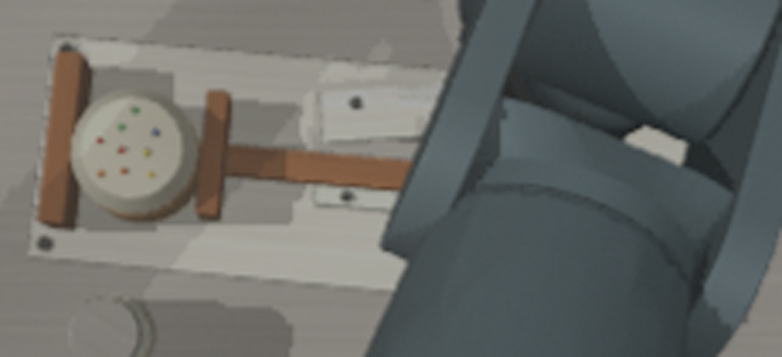

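The cake sits against the backstop with the plate against it. The tab is at jig y ≈ −34, where the push left it, and the arm is clear. I'll let it settle briefly, then hand in.

{"method": "servo_tool", "body": {
  "plan": "0 0 0 -40 0 0 0;0 0 0 -40 0 0 0;0 0 0 -40 0 0 0;0 0 0 -40 0 0 0;0 0 0 -40 0 0 0"
}}

```text
t: 18.35
tcp_pos: [0.587, -0.125, 0.1852]
orientation: [[0.084, 0.996, -0.003], [0.996, -0.084, 0.001], [0.001, -0.003, -1.0]]
wrist_force: [-0.4, -0.3, -0.0]
gripper_width: -0.0001
```

```bash
python3 - <<'E'
from go import *
s=readout.observe(); st()
f=cams.grab_frame("wrist")
R=s["orientation"];T=np.eye(4);T[:3,:3]=R;T[:3,3]=s["tcp_pos"];f["cam_to_world"]=T@f["T_tool_cam"]
P=pts(f); jx=(P[...,:2]-O)@xd*1000; jy=(P[...,:2]-O)@yd*1000; z=P[...,2]*1000
m=(z>58)&(z<72)&(abs(jx-16)<15)&(jy>-75)&(jy<20); print("tab",m.sum(),[np.nanpercentile(q[m],[2,50,98]) for q in (jx,jy,z)])
print(ticket.finish_job())
E
```

```text
t 18.35 jig [ 19.9995 -69.8184] z 185.2 Fjig -0.33257123535672783 -0.3644893620189358 -0.018185993538694517 w -0.00011347546891800816
tab 214 [array([12.7333, 18.5447, 24.3224]), array([-41.58  , -33.824 , -26.4336]), array([64.588 , 67.1988, 68.6615])]
the job is handed in; nothing more can be done
None
```

The cake is clamped and the job is handed in at about 18 s. I pushed the bar by its handle until the cake was snug against the backstop, with a peak of about 15 N. I then slid the steel wedge about 48 mm by its tab until it jammed at about 14.5 N, backed off and lifted clear.

**Last checks:**
- The wedge's tab read jig y = −33.6 mm just after release and −33.8 mm about half a second later, so it is holding by itself.
- The pictures after release show the cake between the plate and the backstop, with no visible deformation.
- The jar and spatula look unmoved, and the wrist force is about zero.
- The tab's position in jig x differed by about 4 mm between the top camera (15.7 mm) and the wrist camera (19.5 mm). This did not affect the push.
- I did not test the hold by pulling back on the bar.

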